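Check the balance of a tube incubator's sprung lid

ROBOT

A 6-joint arm with a two-finger parallel gripper is mounted at the origin on the work surface. World frame = base frame: x ahead of the robot, y to its left, z up, the work surface at z = 0. Lengths are in m, angles in rad, forces in N, time in s.
With the tool pointing down it reaches from about 0.35 to 0.775 m from the base axis. Payload 5.5 kg.
Tool frame: the origin (TCP) lies midway between the tips of the shut fingers; the grasp point (between the pads) lies 19 mm behind it; z points along the fingers, x is the direction in which the jaws open and shut, and the axes are right-handed (so a half turn about z gives the same grasp; the last joint's range is limited). The gripper opens to 85 mm and grips with 20 to 120 N. Pads are 22 mm wide; open, the fingers measure 114 mm over their backs; the gripper's body (76 mm by 85 mm) begins 54 mm behind the grasp point. The pads swing forward as they close: fully open they stand 13 mm farther back than shut.
Start: joints at [-1.283, 0.313, 0.046, 1.304, 0, 1.431], TCP at [0.239, -0.523, 0.231] pointing down, gripper open.
Joint ranges: [-2.76, 2.76], [-0.86, 1.69], [-1.03, 1.26], [-2.2, 2.34], [-1.47, 1.5], [-3.14, 3.14]. Speed limits (rad/s): [2.57, 2.57, 3.14, 3.14, 3.14, 3.14].

INTERFACE

Orientations are given as a unit quaternion [w, x, y, z].
In Python, from workcell import env gives the robot as it stands. The module is installed in compiled form; this text tells all that it offers.
- The arm moves only by the tool apply_moves, never from a script. Its argument "moves" is a list of rows, each a list of 3 entries, a list of its own where there are three numbers: the shift along the tool's x, y, z in cm, then the turn about the tool's z in degrees, then the opening, from 0 (shut) to 1 (fully open). In form: [[[x, y, z], yaw, gripper], ...]. A call has exactly 10 rows; each row is the pose to reach, as a shift and turn from the pose commanded when the call began, along the tool's axes at that moment; what a row does not reach only later rows make up. A row lasts 1/8 s, in which the tool goes at most 62.5 mm and 10.7 degrees, less where a joint would pass 70% of its speed; a pose out of reach is approached as far as the arm can. A call with a gripper value outside its range is refused whole. The fingers move at their own pace and stop on an object; "squeeze" is the grip in N (left out, the last holds). Time passes only in rows, so rows that repeat a pose let the fingers close, or fill a call up. It gives the time, the measured TCP pose, the force and the opening at its end, in the units of the state.
- env.get_state(): the state, without advancing time (a new reading comes with each control period).
- env.read_camera(name): name is "side" or "top"; returns a dict with "pixels" (480x640x3 uint8, red, green, blue), "fov_y" (degrees; the focal length in pixels is half the picture's height over the tangent of half this angle, whatever the lens; pixels are square), "cx", "cy" (the principal point, pixels), "world_from_camera" (4x4, takes a point from camera to world coordinates). Camera axes: x right, y down, z forward; pixel columns grow to the right and rows downward; lengths in m; the calibration is good to about 2 mm. A picture is of the moment at which its call begins. There is no depth.
- env.hand_in(): hands the job in, once; it reports no verdict.
The state is a dict: "clock": time; "joint_pos": joint angles; "qvel": joint speeds; "tau": joint torques, N m; "tcp_pos": TCP position; "orientation": TCP orientation; "wrist_force": force on the tool from outside, world axes, zero at the start; "ft_torque": the same for the moment, N m; "finger_gap": finger opening in m.
Only numpy, scipy, OpenCV 4.12 (cv2) and the standard library are available. Lean on these libraries where they do the work, as an engineer would, in place of code of your own. Each camera call takes 0.05 s, during which the arm holds its last target.

TASK

Check the lid spring of the tube incubator on the lab bench: pull the red sprung latch knob on its front straight out to its stop so that the lid pops free, then take the lid by its orange bar and raise it a few degrees past its balance point (52 degrees open, where the spring starts to carry it up by itself), without letting it fly up to its fully open stop. Then ease it back and keep holding it in the gripper, still, five to ten degrees below the balance point; finish while holding it there, do not let go. Leave the bottle, the jar and the tube rack beside it where they stand.

Things in the scene. Friction and masses are not known exactly. Their poses are not given: they have to be found in the camera images.
- latch_knob (a point): Centre of the red latch knob on the middle of the incubator's front: a disc 30 mm in diameter and 16 mm thick, its axis level and at right angles to the front, centre 80 mm above the table and 45 mm out from the front face (the stem between is 10 mm thick). Axes as the incubator: own +x points into the front, own -x is the way to pull.
- latch (a joint): How far the latch knob is pulled out, 0 (home) to 0.020 m (its stop). A spring pulls it back: about 2 N at home, 6 N at the stop, and it springs home when let go. While home its bolt locks the lid; once it is out by about 16 mm the lid pops up about 0.16 rad by itself within a second and rests there, clear of the bolt, so the knob may then be let go.
- lid_hinge (a point): Middle of the lid's hinge axis, at the incubator's far side, 110 mm above the table. Fixed to the incubator, its axes are the incubator's: +x from front to back, +y to its left along the hinge, +z up; yaw 0 means that the front faces the robot squarely. The incubator (white, 220 mm front to back, 260 mm wide, lid top 121 mm high when shut) is fixed to the bench; its front face lies 210 mm before the hinge axis.
- lid_bar (a point): Centre of the orange grip bar on top of the lid: a round bar 12 mm thick and 130 mm long, parallel to the hinge, on two posts at 60 mm either side of its middle (108 mm clear between them), with 35 mm of free height between bar and lid. With the lid shut it lies 168 mm before the hinge axis and 54 mm above it (front edge of the lid 42 mm nearer the front than the bar), and it turns about the hinge with the lid. Axes are the lid's: +z is square to the lid's top.
- lid (a joint): Opening angle of the lid, 0 (shut, level) to 1.6 rad (fully open stop); the lid swings up and back about its hinge. Lid of 0.9 kg with a lifting spring: its balance point is at 0.90 rad (52 degrees). Below it the lid falls back when let go, above it the lid rises by itself to the stop. Lifting at the bar takes about 2 N near shut, almost nothing near balance.
- reagent_bottle: Bystander: loose clear bottle with orange cap, 66 mm in diameter, 150 mm high, origin at the centre of its underside. Stands beside the incubator.
- sample_jar: Bystander: loose amber jar with white cap, 72 mm in diameter, 90 mm high, origin at the centre of its underside. Stands beside the incubator.
- tube_rack: Bystander: loose rack of capped tubes, 62 x 112 mm, 75 mm high, origin at the centre of its underside. Stands beside the incubator's front left corner.

How it is judged:
On the way, in this order (a step that is already met when the one before it is completed fails the run):
1. the latch knob is pulled out to its stop (18 mm or more) (value of joint latch above 0.018 m), for 0.1 s.
2. the lid is raised past its balance point (above 0.93 rad) in the gripper (value of joint lid above 0.93 rad and contact force between the fingers and lid above 0.2 N), for 0.1 s.
At the end, for the whole second after the job is handed in: the fingers hold the lid still (under 0.05 rad/s, with more than 0.2 N) between 0.68 and 0.87 rad open, which is 2 to 12 degrees below its balance point of 0.90 rad, and no bystander carries it (value of joint lid between 0.68 and 0.87 rad and velocity of joint lid between -0.05 and 0.05 rad/s and contact force between the fingers and lid above 0.2 N and contact force between lid and reagent_bottle below 0.1 N and contact force between lid and sample_jar below 0.1 N and contact force between lid and tube_rack below 0.1 N); the arm keeps its last pose, push and grip.
It fails at once if the lid flies up towards its fully open stop (past 1.4 rad) (value of joint lid above 1.4 rad).
It fails at once if a bystander is shifted by more than 25 mm or tipped (distance of any of reagent_bottle, sample_jar, tube_rack from where it was at the start of the episode above 0.025 m or angle between any of reagent_bottle, sample_jar, tube_rack's own z axis and vertical above 0.5 rad).
It also fails if it takes over 48 s, if anything falls off the work surface, if the arm or the gripper's body presses on something with over 40 N, if the wrist force passes 120 N, or if a joint passes its speed limit or range.

## Working session

There is one attempt and no reset: what is moved stays moved. The work goes in short steps, Python scripts to look and compute and a tool call to move; the robot and the scene stay as the last step left them, time stands still between calls to the robot, and variables do not carry over. Pictures are saved under pics/ and viewed, and the job is handed in when it is done.

Besides the shell and the picture viewer there is one more tool, called by a JSON object that holds its "name" and its "arguments", one argument or row to a line. apply_moves: Moves the arm, as the interface text tells. Its arguments: {"type":"object","properties":{"moves":{"type":"array","items":{"type":"array"}},"squeeze":{"type":"number"}},"required":["moves"]}

```bash
mkdir -p pics; cat > h.py <<'E'
from workcell import env
import cv2,numpy as np
def snap(n,f):
    c=env.read_camera(n); cv2.imwrite('pics/'+f,cv2.cvtColor(c['pixels'],cv2.COLOR_RGB2BGR)); return c
def ray(c,u,v):
    f=240/np.tan(np.radians(c['fov_y'])/2); T=c['world_from_camera']
    d=T[:3,:3]@np.array([(u-c['cx'])/f,(v-c['cy'])/f,1]); return T[:3,3],d/np.linalg.norm(d)
def onz(c,u,v,z):
    o,d=ray(c,u,v); return o+d*(z-o[2])/d[2]
def tri(a,b):
    A=[];B=[]
    for o,d in (a,b):
        P=np.eye(3)-np.outer(d,d);A.append(P);B.append(P@o)
    A=np.vstack(A);B=np.hstack(B); p=np.linalg.lstsq(A,B,rcond=None)[0]
    return p,[float(np.linalg.norm((np.eye(3)-np.outer(d,d))@(p-o))) for o,d in (a,b)]
E
python3 - <<'E'
from h import *
for n in('side','top'):
    c=snap(n,n+'0.png'); print(c['fov_y'],c['cx'],c['cy'],np.round(c['world_from_camera'],3).tolist())
    print(c.keys(),c['pixels'].shape)
s=env.get_state(); print({k:np.round(v,3).tolist() for k,v in s.items()})
E
```

```text
56.85667691512432 312.156481661333 234.8918996707308 [[0.964, -0.201, 0.173, 0.484], [-0.265, -0.759, 0.595, -0.441], [0.011, -0.62, -0.785, 0.688], [0.0, 0.0, 0.0, 1.0]]
dict_keys(['pixels', 'fov_y', 'cx', 'cy', 'world_from_camera']) (480, 640, 3)
52.91064411312515 318.37923186959983 242.3553286294561 [[-0.005, -0.997, 0.075, 0.521], [-1.0, 0.006, 0.017, 0.003], [-0.018, -0.075, -0.997, 1.145], [0.0, 0.0, 0.0, 1.0]]
dict_keys(['pixels', 'fov_y', 'cx', 'cy', 'world_from_camera']) (480, 640, 3)
{'clock': 0.1, 'joint_pos': [-1.283, 0.314, 0.045, 1.304, 0.0, 1.431], 'qvel': [-0.001, -0.002, 0.0, -0.0, 0.0, -0.0], 'tau': [0.002, -48.173, 29.924, 0.013, -0.0, 0.0], 'tcp_pos': [0.238, -0.523, 0.23], 'orientation': [-0.001, 0.841, -0.541, -0.001], 'wrist_force': [0.145, 0.099, 0.577], 'ft_torque': [0.012, 0.01, 0.005], 'finger_gap': 0.085}
```

View pics/side0.png

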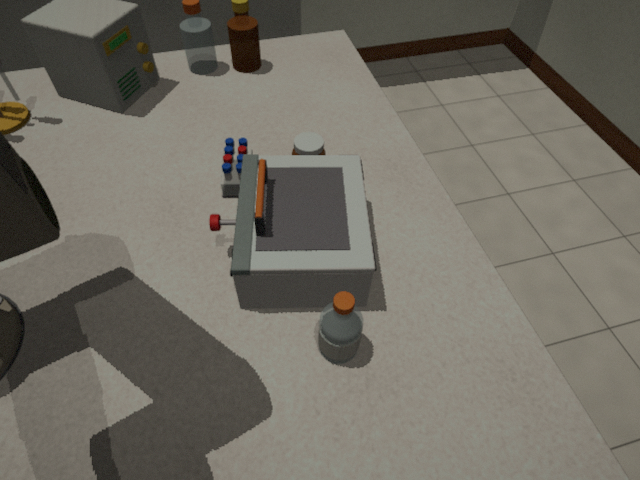

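View pics/top0.png

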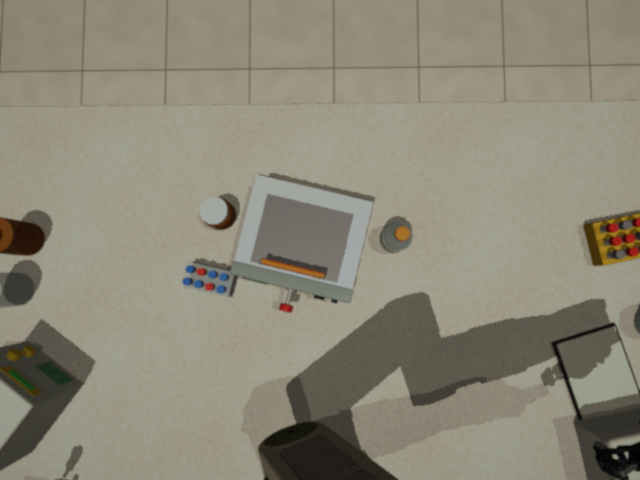

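The side view shows the red knob near (215,222) and the orange bar near (261,195). The top view shows the knob near (286,308) and the bar near (293,268). I'll measure both with colour masks next.

```bash
cat > m.py <<'E'
from h import *
def blob(c,lo,hi,roi):
    h=cv2.cvtColor(c['pixels'],cv2.COLOR_RGB2HSV); m=cv2.inRange(h,lo,hi)
    z=np.zeros_like(m); x0,y0,x1,y1=roi; z[y0:y1,x0:x1]=m[y0:y1,x0:x1]
    n,l,st,ce=cv2.connectedComponentsWithStats(z); i=1+np.argmax(st[1:,4])
    ys,xs=np.where(l==i); return ce[i],st[i],cv2.minAreaRect(np.c_[xs,ys].astype(np.float32))
E
python3 - <<'E'
from m import *
a=env.read_camera('side');b=env.read_camera('top')
R=((0,150,70),(6,255,255));O=((7,140,60),(18,255,255))
for nm,(lo,hi),ra,rb in(('knob',R,(200,205,235,240),(270,298,300,318)),('bar',O,(245,150,275,240),(250,250,335,285))):
    pa=blob(a,lo,hi,ra);pb=blob(b,lo,hi,rb);print(nm,pa,pb)
    print(tri(ray(a,*pa[0]),ray(b,*pb[0])), onz(b,*pb[0],.08 if nm=='knob' else .164),onz(a,*pa[0],.08 if nm=='knob' else .164))
    bx=cv2.boxPoints(pb[2]);print([onz(b,*p,.164 if nm=='bar' else .08).round(4).tolist() for p in bx])
# lid corners (top)
for p in((232,268),(352,292),(258,175),(373,199)): print(onz(b,*p,.12))
for p,z in(((217,212),.09),((402,233),.15),((342,303),.15)): print('by',onz(b if p[0]!=342 else a,*p,z))
for p in((186,264),(228,275),(182,285),(233,295)): print('rack',onz(b,*p,.075))
E
```

```text
knob (array([213.96226415, 220.80188679]), array([210, 215,   9,  14, 106], dtype=int32), ((214.0, 221.5), (13.0, 8.0), 90.0)) (array([285.49315068, 307.45205479]), array([280, 304,  12,   8,  73], dtype=int32), ((285.5294189453125, 307.3823547363281), (11.399173736572266, 6.305926322937012), 14.03624439239502))
(array([0.45780941, 0.09428198, 0.08139459]), [0.000878291965040314, 0.0008782919650399102]) [0.45860739 0.09438194 0.08      ] [0.45686781 0.09557524 0.08      ]
[[0.4552, 0.1081, 0.08], [0.4685, 0.1048, 0.08], [0.4624, 0.0805, 0.08], [0.449, 0.0838, 0.08]]
bar (array([260.19060052, 188.67101828]), array([255, 159,  11,  59, 383], dtype=int32), ((260.33233642578125, 188.1793975830078), (6.82598876953125, 58.28934097290039), 4.39870548248291)) (array([292.71067416, 267.69662921]), array([262, 259,  63,  19, 356], dtype=int32), ((292.71368408203125, 267.674072265625), (63.78860092163086, 5.663252353668213), 13.706960678100586))
(array([0.54339307, 0.07268425, 0.16202387]), [0.0004307159769143869, 0.0004307159769143041]) [0.54377601 0.07250316 0.164     ] [0.5427428  0.07078752 0.164     ]
[[0.5539, 0.1371, 0.164], [0.5652, 0.1344, 0.164], [0.5337, 0.0081, 0.164], [0.5226, 0.0109, 0.164]]
[0.54483189 0.20510287 0.12      ]
[ 0.49283161 -0.04977839  0.12      ]
[0.74518749 0.15049784 0.12      ]
[ 0.69092086 -0.09672782  0.12      ]
by [0.66952278 0.24539716 0.09      ]
by [ 0.61454033 -0.15268079  0.15      ]
by [ 0.61060523 -0.15947922  0.15      ]
rack [0.55532414 0.31692672 0.075     ]
rack [0.53038742 0.22274982 0.075     ]
rack [0.50872599 0.32511846 0.075     ]
rack [0.48613609 0.2112278  0.075     ]
```

```bash
cat > g.py <<'E'
from h import *
from scipy.spatial.transform import Rotation as Ro
import sys
def togo(t):
    s=env.get_state(); q=s['orientation']; R=Ro.from_quat([q[1],q[2],q[3],q[0]]).as_matrix()
    phi=np.degrees(np.arctan2(R[1,0],R[0,0]))
    print('t',round(s['clock'],2),'tcp',np.round(s['tcp_pos'],4),'phi',round(phi,2),'q',np.round(s['joint_pos'],2),'F',np.round(s['wrist_force'],1),'gap',round(s['finger_gap'],4))
    print('shift cm',np.round(100*R.T@(np.array(t)-s['tcp_pos']),2)); return R
if __name__=='__main__': togo([float(a) for a in sys.argv[1:4]])
E
python3 g.py .4585 .094 .23
```

```text
t 0.2 tcp [ 0.2385 -0.5229  0.2307] phi -65.49 q [-1.28  0.31  0.05  1.3   0.    1.43] F [ 0.5 -0.7 -0.8] gap 0.0853
shift cm [-47.   -45.61   0.14]
```

{"name": "apply_moves", "arguments": {
  "moves": [
    [[-4.2, -4.1, 0], -10.5, 1],
    [[-8.4, -8.2, 0], -21, 1],
    [[-12.6, -12.3, 0], -31.5, 1],
    [[-16.8, -16.4, 0], -42, 1],
    [[-21, -20.5, 0], -52.5, 1],
    [[-25.2, -24.6, 0], -63, 1],
    [[-29.4, -28.7, 0], -73.5, 1],
    [[-33.6, -32.8, 0], -84, 1],
    [[-37.8, -36.9, 0], -94.5, 1],
    [[-42, -41, 0], -105, 1]
  ],
  "squeeze": 60
}}

```text
clock: 1.45
tcp_pos: [0.4377, 0.0309, 0.2314]
orientation: [0.0, 0.94, 0.341, 0.0]
wrist_force: [0.8, -0.9, 0.9]
finger_gap: 0.0853
```

```bash
python3 g.py .4585 .094 .14
```

```text
t 1.45 tcp [0.4377 0.0309 0.2314] phi 39.86 q [-0.11  0.05 -0.28  1.24 -0.    0.76] F [ 0.8 -0.9  0.9] gap 0.0853
shift cm [ 5.63 -3.52  9.14]
```

{"name": "apply_moves", "arguments": {
  "moves": [
    [[2, -1.2, 0], -10, 1],
    [[4, -2.4, 2], -20, 1],
    [[5.6, -3.5, 4], -30, 1],
    [[5.6, -3.5, 6], -36.1, 1],
    [[5.6, -3.5, 9], -36.1, 1],
    [[5.6, -3.5, 9], -36.1, 1],
    [[5.6, -3.5, 9], -36.1, 1],
    [[5.6, -3.5, 9], -36.1, 1],
    [[5.6, -3.5, 9], -36.1, 1],
    [[5.6, -3.5, 9], -36.1, 1]
  ]
}}

```text
clock: 2.7
tcp_pos: [0.4586, 0.0916, 0.1418]
orientation: [0.0, 0.79, 0.613, 0.0]
wrist_force: [0.1, 0.4, 0.6]
finger_gap: 0.0849
```

```bash
python3 - <<'E'
from h import *
snap('side','s1.png');snap('top','t1.png')
E
python3 g.py .4585 .094 .06
```

```text
t 2.8 tcp [0.4584 0.0916 0.1415] phi 75.61 q [ 0.03  0.16 -0.38  1.03 -0.    0.28] F [-0.4 -0.1 -1.1] gap 0.0854
shift cm [ 0.23 -0.06  8.15]
```

View pics/s1.png

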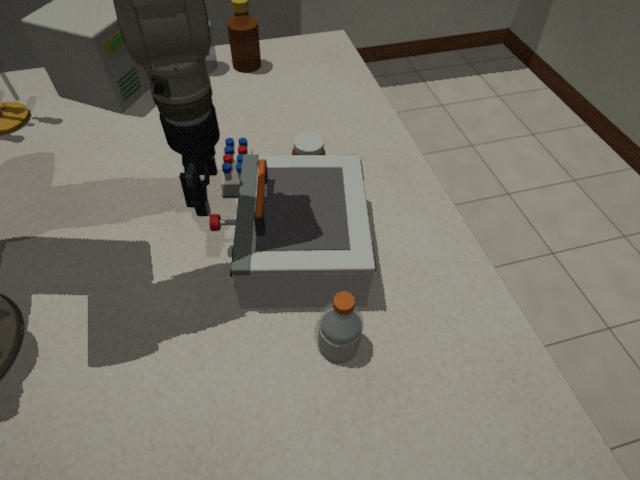

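The gripper is above the knob, with the fingertips near (200,212) and the jaws straddling it along y. I'll descend and close.

{"name": "apply_moves", "arguments": {
  "moves": [
    [[0.2, 0, 2], 0, 1],
    [[0.2, 0, 4], 0, 1],
    [[0.2, 0, 6], 0, 1],
    [[0.2, 0, 8.1], 0, 1],
    [[0.2, 0, 8.1], 0, 0],
    [[0.2, 0, 8.1], 0, 0],
    [[0.2, 0, 8.1], 0, 0],
    [[0.2, 0, 8.1], 0, 0],
    [[0.2, 0, 8.1], 0, 0],
    [[0.2, 0, 8.1], 0, 0]
  ],
  "squeeze": 60
}}

```text
clock: 4.05
tcp_pos: [0.4594, 0.0925, 0.0616]
orientation: [0.002, 0.79, 0.613, -0.0]
wrist_force: [-1.2, -6.0, 5.1]
finger_gap: 0.0283
```

```bash
python3 - <<'E'
from h import *
c=snap('side','s2.png');cv2.imwrite('pics/s2c.png',cv2.resize(cv2.cvtColor(c['pixels'][130:290,140:340],cv2.COLOR_RGB2BGR),(800,640))[:600])
E
python3 g.py .4365 .0995 .06
```

```text
t 4.1 tcp [0.4593 0.0925 0.0616] phi 75.58 q [ 0.03  0.24 -0.5   0.83 -0.    0.28] F [-1.5 -4.   4.8] gap 0.0281
shift cm [ 0.11 -2.39  0.15]
```

View pics/s2c.png

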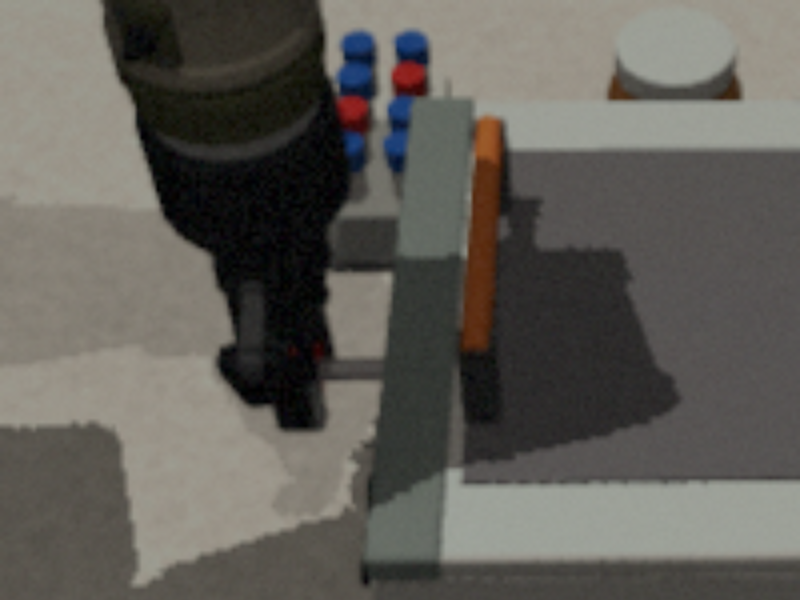

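The jaws hold the knob (gap 28 mm), with red just visible between the pads at about (308,350) in the crop. Now pulling along tool -y.

{"name": "apply_moves", "arguments": {
  "moves": [
    [[0.2, -0.4, 0], 0, 0],
    [[0.2, -0.8, 0], 0, 0],
    [[0.2, -1.2, 0], 0, 0],
    [[0.2, -1.6, 0], 0, 0],
    [[0.2, -2.0, 0], 0, 0],
    [[0.2, -2.2, 0], 0, 0],
    [[0.2, -2.3, 0], 0, 0],
    [[0.2, -2.4, 0], 0, 0],
    [[0.2, -2.4, 0], 0, 0],
    [[0.2, -2.4, 0], 0, 0]
  ]
}}

```text
clock: 5.35
tcp_pos: [0.44, 0.0973, 0.0617]
orientation: [0.006, 0.791, 0.612, -0.0]
wrist_force: [7.2, -16.7, -3.9]
finger_gap: 0.0282
```

```bash
python3 - <<'E'
from h import *
c=snap('side','s3.png');cv2.imwrite('pics/s3c.png',cv2.resize(cv2.cvtColor(c['pixels'][130:280,140:340],cv2.COLOR_RGB2BGR),(800,600)))
E
python3 g.py .4365 .0995 .06
```

```text
t 5.4 tcp [0.44   0.0973 0.0617] phi 75.44 q [ 0.05  0.2  -0.55  0.81 -0.01  0.3 ] F [  6.8 -15.5  -3.1] gap 0.0282
shift cm [ 0.12 -0.39  0.16]
```

View pics/s3c.png

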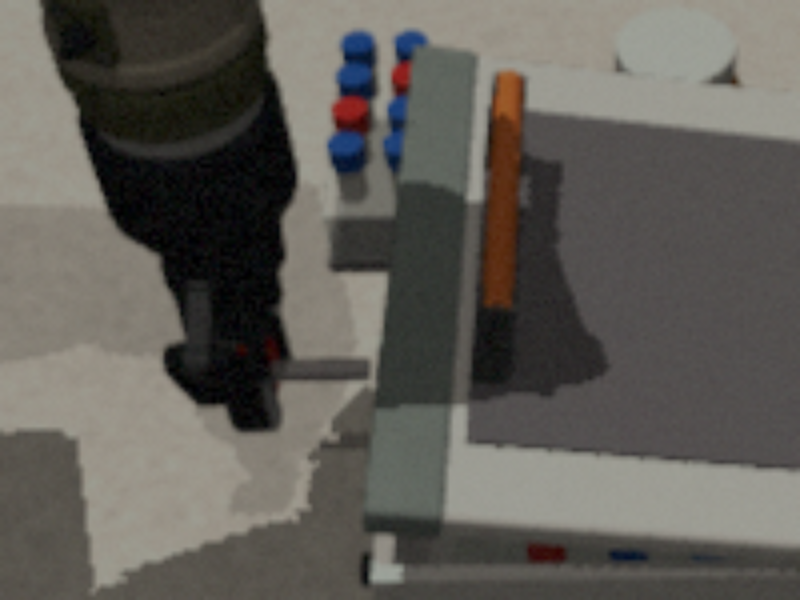

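The lid has popped: the bar has shifted up, and a gap shows under the lid front. TCP travel was 19.9 mm and it stalled at about 10 N along the pull, so the knob is at its stop. I'll release it, raise the tool and turn.

{"name": "apply_moves", "arguments": {
  "moves": [
    [[-0.1, 0.2, 0], 0, 0],
    [[-0.1, 0.2, 0], 0, 1],
    [[-0.1, 0.2, 0], 0, 1],
    [[-0.1, 0.2, 0], 0, 1],
    [[-0.1, 0.2, -4], 0, 1],
    [[-0.1, 0.2, -9], 0, 1],
    [[-0.1, 0.2, -14], 0, 1],
    [[-0.1, 0.2, -19], 10, 1],
    [[-0.1, 0.2, -19], 20, 1],
    [[-0.1, 0.2, -19], 30, 1]
  ]
}}

```text
clock: 6.65
tcp_pos: [0.438, 0.1003, 0.2512]
orientation: [0.0, 0.923, 0.385, 0.001]
wrist_force: [-0.2, 0.6, -0.7]
finger_gap: 0.0853
```

```bash
python3 - <<'E'
from m import *
a=snap('side','s4.png');b=snap('top','t4.png')
O=((7,140,60),(18,255,255))
pa=blob(a,*O,(240,130,290,240));pb=blob(b,*O,(240,240,345,290));print(pa,pb)
print(tri(ray(a,*pa[0]),ray(b,*pb[0])),onz(b,*pb[0],.19))
E
python3 g.py .5538 .070 .25
```

```text
(array([265.39172749, 177.11678832]), array([261, 148,  10,  59, 411], dtype=int32), ((265.3846130371094, 176.92308044433594), (7.420163631439209, 58.029483795166016), 2.726311206817627)) (array([292.5465995 , 262.49622166]), array([261, 253,  65,  20, 397], dtype=int32), ((292.7822570800781, 262.4501037597656), (65.73350524902344, 6.7418975830078125), 12.907408714294434))
(array([0.55338183, 0.07119882, 0.18722346]), [0.00018627139398555678, 0.0001862713939853772]) [0.55347277 0.07098176 0.19      ]
t 6.75 tcp [0.4375 0.1003 0.2505] phi 45.62 q [ 0.05  0.06 -0.22  1.29  0.    0.82] F [ 0.4  0.1 -0.1] gap 0.0853
shift cm [ 5.96 10.43  0.05]
```

View pics/s4.png

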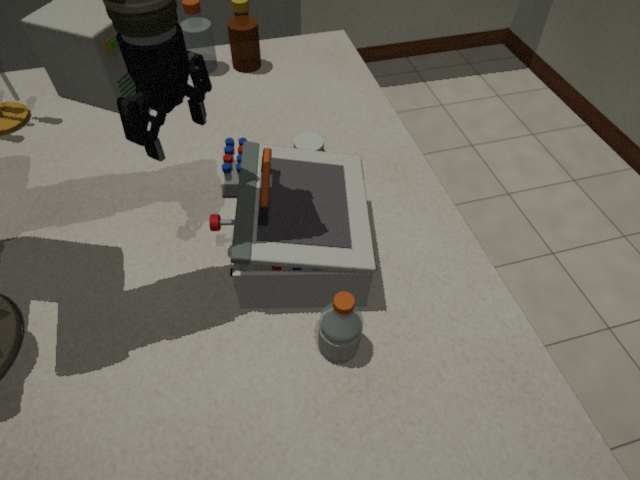

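View pics/t4.png

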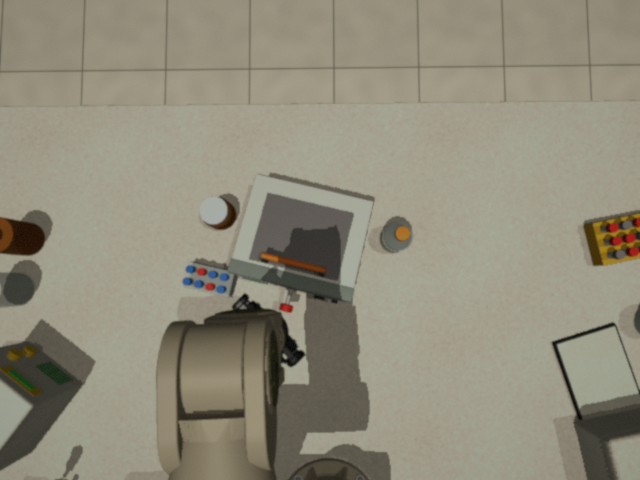

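The lid is ajar and the bar is at (265,177) side and (292,262) top. That triangulates to (0.553, 0.071, 0.187), which matches the predicted 0.16 rad.

{"name": "apply_moves", "arguments": {
  "moves": [
    [[1, 1.8, 0], 10, 1],
    [[2, 3.5, 0], 20, 1],
    [[3, 5.2, 0], 30, 1],
    [[4, 7, 0], 40, 1],
    [[5, 8.7, 0], 50, 1],
    [[5.9, 10.4, 0], 59.6, 1],
    [[5.9, 10.4, 0], 59.6, 1],
    [[5.9, 10.4, 0], 59.6, 1],
    [[5.9, 10.4, 0], 59.6, 1],
    [[5.9, 10.4, 0], 59.6, 1]
  ]
}}

```text
clock: 8.0
tcp_pos: [0.5529, 0.0697, 0.2505]
orientation: [0.0, 0.993, -0.121, 0.0]
wrist_force: [-0.2, -0.2, -0.2]
finger_gap: 0.0851
```

```bash
python3 g.py .5535 .0707 .17
```

```text
t 8.0 tcp [0.5529 0.0697 0.2505] phi -13.91 q [-0.02  0.27  0.04  1.34 -0.    1.79] F [-0.2 -0.2 -0.2] gap 0.0851
shift cm [ 0.04 -0.12  8.05]
```

{"name": "apply_moves", "arguments": {
  "moves": [
    [[0, -0.1, 2.5], 0, 1],
    [[0, -0.1, 5], 0, 1],
    [[0, -0.1, 7], 0, 1],
    [[0, -0.1, 8], 0, 1],
    [[0, -0.1, 8], 0, 0],
    [[0, -0.1, 8], 0, 0],
    [[0, -0.1, 8], 0, 0],
    [[0, -0.1, 8], 0, 0],
    [[0, -0.1, 8], 0, 0],
    [[0, -0.1, 8], 0, 0]
  ],
  "squeeze": 40
}}

```text
clock: 9.25
tcp_pos: [0.5539, 0.0704, 0.1704]
orientation: [-0.0, 0.993, -0.122, 0.0]
wrist_force: [1.4, 0.2, 0.6]
finger_gap: 0.0106
```

```bash
python3 - <<'E'
from h import *
c=snap('side','s5.png');cv2.imwrite('pics/s5c.png',cv2.resize(cv2.cvtColor(c['pixels'][100:280,180:420],cv2.COLOR_RGB2BGR),(800,600)))
E
python3 g.py .5535 .0707 .17
python3 - <<'E'
# bar path from theta0, in tool cm (x along incubator x -> fwd, z down)
import numpy as np
f=lambda t:np.array([-168*np.cos(t)+54*np.sin(t),168*np.sin(t)+54*np.cos(t)])/10
for t0 in(.15,.16):
  for t in np.arange(.2,1.01,.05): print(t0,round(t,2),np.round(f(t)-f(t0),2))
E
```

```text
t 9.3 tcp [0.5538 0.0704 0.1704] phi -13.99 q [-0.02  0.31 -0.12  1.15 -0.    1.8 ] F [1.1 0.1 0.1] gap 0.0107
shift cm [-0.04 -0.02  0.04]
0.15 0.2 [0.41 0.78]
0.15 0.25 [0.86 1.54]
0.15 0.3 [1.35 2.27]
0.15 0.35 [1.87 2.98]
0.15 0.4 [2.43 3.67]
0.15 0.45 [3.03 4.32]
0.15 0.5 [3.65 4.94]
0.15 0.55 [4.3  5.53]
0.15 0.6 [4.99 6.09]
0.15 0.65 [5.7  6.62]
0.15 0.7 [6.43 7.1 ]
0.15 0.75 [7.19 7.55]
0.15 0.8 [7.97 7.96]
0.15 0.85 [8.77 8.34]
0.15 0.9 [9.59 8.67]
0.15 0.95 [10.42  8.96]
0.15 1.0 [11.27  9.2 ]
0.16 0.2 [0.33 0.62]
0.16 0.25 [0.78 1.38]
0.16 0.3 [1.27 2.12]
0.16 0.35 [1.8  2.83]
0.16 0.4 [2.35 3.51]
0.16 0.45 [2.95 4.16]
0.16 0.5 [3.57 4.79]
0.16 0.55 [4.23 5.38]
0.16 0.6 [4.91 5.94]
0.16 0.65 [5.62 6.46]
0.16 0.7 [6.35 6.95]
0.16 0.75 [7.11 7.4 ]
0.16 0.8 [7.89 7.81]
0.16 0.85 [8.69 8.18]
0.16 0.9 [9.51 8.51]
0.16 0.95 [10.35  8.8 ]
0.16 1.0 [11.19  9.05]
```

View pics/s5c.png

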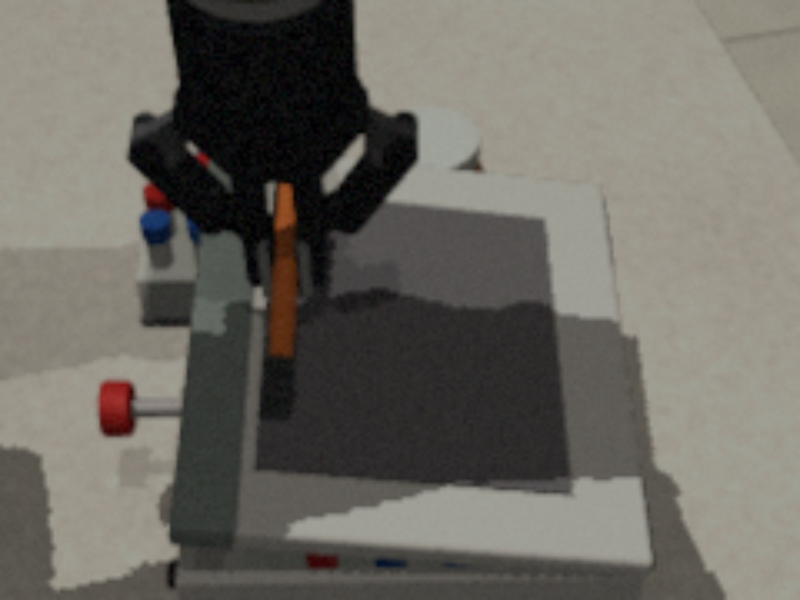

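The fingers hold the orange bar mid-length (around (285,250) in the crop) and the knob has sprung home. I'll raise the lid along its arc.

{"name": "apply_moves", "arguments": {
  "moves": [
    [[0.2, 0, -0.35], 0, 0],
    [[0.37, 0, -0.7], 0, 0],
    [[0.6, 0, -1.1], 0, 0],
    [[0.82, 0, -1.46], 0, 0],
    [[1.06, 0, -1.84], 0, 0],
    [[1.31, 0, -2.2], 0, 0],
    [[1.57, 0, -2.56], 0, 0],
    [[1.84, 0, -2.9], 0, 0],
    [[2.11, 0, -3.25], 0, 0],
    [[2.39, 0, -3.59], 0, 0]
  ]
}}

```text
clock: 10.55
tcp_pos: [0.5763, 0.0648, 0.2065]
orientation: [-0.0, 0.993, -0.122, -0.0]
wrist_force: [-2.9, 3.2, -1.6]
finger_gap: 0.0108
```

```bash
cat > th.py <<'E'
from m import *
import sys
def th(roi_a=(240,60,420,240),roi_b=(220,150,360,290)):
    a=env.read_camera('side');b=env.read_camera('top');O=((7,140,60),(18,255,255))
    pa=blob(a,*O,roi_a);pb=blob(b,*O,roi_b)
    s=env.get_state();p=np.array(s['tcp_pos'])+[0,0,.019]
    H=np.array([.7064,.0318,.110]);X=np.array([.970,-.243,0])
    for nm,P in (('tcp',p),):
        d=P-H;x=d@X; print(nm,P.round(4),'th',np.arctan2(d[2],-x)-np.arctan2(54,168),'r',np.hypot(x,d[2]),'y',d@[.243,.970,0])
    print('areas',pa[1],pb[1],'F',np.round(s['wrist_force'],1),'gap',s['finger_gap'],'t',s['clock'])
    return a,b
th()
E
python3 th.py; python3 g.py .5535 .0707 .17
```

```text
tcp [0.5766 0.0647 0.2259] th 0.4026070033392157 r 0.17707995632887405 y 0.00041351427454139333
areas [275 135   8  56 379] [314 252  15   8  86] F [-4.6  3.2  0.3] gap 0.01025338547127918 t 10.65
t 10.65 tcp [0.5766 0.0647 0.2069] phi -13.98 q [-0.03  0.33  0.01  1.25  0.    1.79] F [-4.6  3.2  0.3] gap 0.0103
shift cm [-2.39 -0.02  3.69]
```

{"name": "apply_moves", "arguments": {
  "moves": [
    [[0.3, 0, -0.33], 0, 0],
    [[0.6, 0, -0.65], 0, 0],
    [[0.91, 0, -0.97], 0, 0],
    [[1.22, 0, -1.27], 0, 0],
    [[1.54, 0, -1.57], 0, 0],
    [[1.87, 0, -1.86], 0, 0],
    [[2.21, 0, -2.15], 0, 0],
    [[2.56, 0, -2.43], 0, 0],
    [[2.91, 0, -2.7], 0, 0],
    [[3.27, 0, -2.95], 0, 0]
  ]
}}

```text
clock: 11.9
tcp_pos: [0.6073, 0.0571, 0.2372]
orientation: [-0.0, 0.993, -0.122, -0.0]
wrist_force: [-8.8, 3.3, 6.8]
finger_gap: 0.0105
```

```bash
python3 th.py; python3 g.py .5535 .0707 .17;python3 -c "
from h import *
snap('side','s6.png')"
```

```text
tcp [0.6079 0.057  0.2566] th 0.6534217039801977 r 0.17841274964034093 y 0.0005354512381242071
areas [296 117   9  60 410] [317 234  16   8  92] F [-7.8  4.1  7.6] gap 0.010750708827959445 t 12.0
t 12.0 tcp [0.6079 0.057  0.2376] phi -13.97 q [-0.04  0.38  0.16  1.35  0.    1.78] F [-7.8  4.1  7.6] gap 0.0108
shift cm [-5.61 -0.01  6.76]
```

View pics/s6.png

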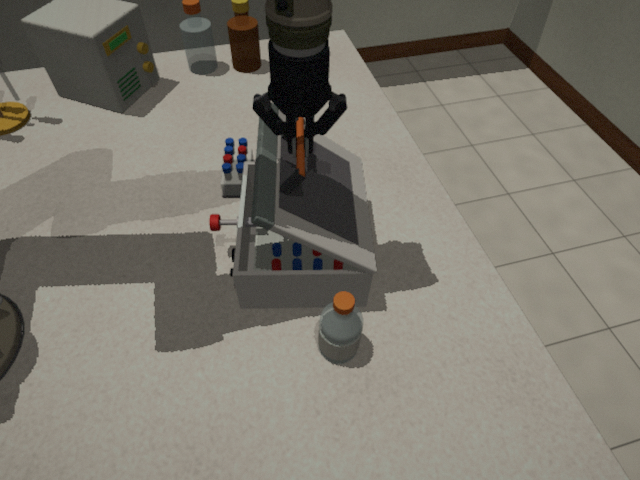

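The lid is about 0.65 rad open and held. The wrist force is radial and outward at about 11 N, so I'll bias the path 1.5 mm outward and continue past balance.

{"name": "apply_moves", "arguments": {
  "moves": [
    [[0.27, 0, -0.36], 0, 0],
    [[0.67, 0, -0.62], 0, 0],
    [[1.05, 0, -0.85], 0, 0],
    [[1.43, 0, -1.07], 0, 0],
    [[1.82, 0, -1.29], 0, 0],
    [[2.21, 0, -1.49], 0, 0],
    [[2.61, 0, -1.68], 0, 0],
    [[3.01, 0, -1.86], 0, 0],
    [[3.42, 0, -2.04], 0, 0],
    [[3.83, 0, -2.2], 0, 0]
  ]
}}

```text
clock: 13.3
tcp_pos: [0.6465, 0.0475, 0.2596]
orientation: [-0.0, 0.993, -0.122, 0.002]
wrist_force: [-3.1, 3.2, 7.7]
finger_gap: 0.0104
```

```bash
python3 th.py; python3 g.py .5535 .0707 .17;python3 -c "
from h import *
snap('side','s7.png')"
```

```text
tcp [0.647  0.0474 0.2788] th 0.9107514766720186 r 0.1796560413477319 y 0.0006539343546816401
areas [323 104  12  61 375] [324 212  14   8  79] F [-3.9  2.4  6.9] gap 0.01056426195284035 t 13.4
t 13.4 tcp [0.647  0.0474 0.2598] phi -13.99 q [-0.05  0.46  0.33  1.44  0.    1.76] F [-3.9  2.4  6.9] gap 0.0106
shift cm [-9.67  0.    8.94]
```

View pics/s7.png

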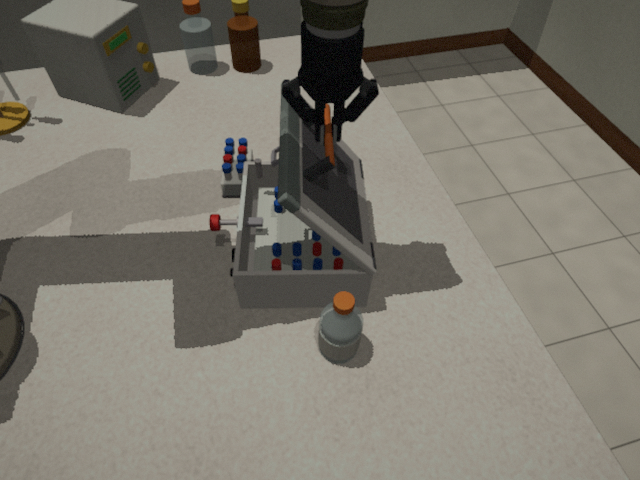

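```bash
python3 - <<'E'
import numpy as np
from scipy.optimize import least_squares
P=np.array([(.5538,.0704,.1704),(.5766,.0647,.2069),(.6079,.057,.2376),(.647,.0474,.2598)])
X=np.array([.970,-.243]);s=P[:,:2]@X;z=P[:,2];rr=np.hypot(.168,.054)
r=least_squares(lambda c:np.hypot(s-c[0],z-c[1])-rr,[s[0]+.157,.091])
c=r.x;print(c,r.fun*1e3, 'nominal',np.array([.7064,.0318])@X,.091)
print(np.arctan2(z-c[1],c[0]-s)-np.arctan2(54,168))
E
python3 - <<'E'
# lid angle check from lid right edge in side image: front-edge right top corner & hinge right
from h import *
c=env.read_camera('side');cv2.imwrite('pics/s7c.png',cv2.resize(cv2.cvtColor(c['pixels'][80:290,225:395],cv2.COLOR_RGB2BGR),(486,600),interpolation=cv2.INTER_CUBIC))
# project lid right-side corners for several angles
T=np.linalg.inv(c['world_from_camera']);f=240/np.tan(np.radians(c['fov_y'])/2)
H=np.array([.7064,.0318,.11]);X=np.array([.970,-.243,0]);Y=np.array([.243,.970,0]);Z=np.array([0,0,1])
for t in(0.85,.9,.95,1.):
    o=[]
    for u,w in((-.210,.011),(.0,.011)):
        p=H-.13*Y+X*(u*np.cos(t)+w*np.sin(t))+Z*(-u*np.sin(t)+w*np.cos(t))
        q=T[:3,:3]@p+T[:3,3];o.append((f*q[:2]/q[2]+[c['cx'],c['cy']]).round(1).tolist())
    print(t,o)
E
```

```text
[0.67988695 0.09515818] [ 0.16985415 -0.21023644 -0.05308845  0.11132155] nominal 0.6774806 0.091
[0.12903887 0.37568791 0.62879714 0.89002692]
0.85 [[278.1, 199.8], [372.6, 268.3]]
0.9 [[284.6, 196.3], [372.8, 268.4]]
0.95 [[291.4, 193.0], [373.0, 268.6]]
1.0 [[298.6, 189.8], [373.1, 268.8]]
```

View pics/s7c.png

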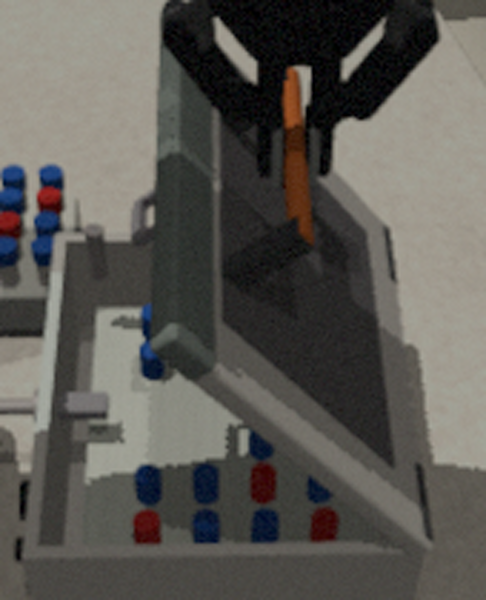

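The lid corner in the side crop (about (180,322)) and the circle fit both put the lid at 0.89–0.92 rad. I'll go about 0.1 rad further and hold.

{"name": "apply_moves", "arguments": {
  "moves": [
    [[0.3, 0, -0.12], 0, 0],
    [[0.6, 0, -0.23], 0, 0],
    [[0.9, 0, -0.33], 0, 0],
    [[1.2, 0, -0.43], 0, 0],
    [[1.5, 0, -0.52], 0, 0],
    [[1.75, 0, -0.58], 0, 0],
    [[1.75, 0, -0.58], 0, 0],
    [[1.75, 0, -0.58], 0, 0],
    [[1.75, 0, -0.58], 0, 0],
    [[1.75, 0, -0.58], 0, 0]
  ]
}}

```text
clock: 14.75
tcp_pos: [0.6638, 0.0432, 0.2647]
orientation: [-0.0, 0.993, -0.122, 0.002]
wrist_force: [-1.1, 2.8, 5.5]
finger_gap: 0.0105
```

```bash
cat > fit.py <<'E'
from h import *
def fit():
    s=env.get_state();p=s['tcp_pos'];x=p[:2]@np.array([.970,-.243])
    print('fit th',np.arctan2(p[2]-.0952,.6799-x)-np.arctan2(54,168),'r',np.hypot(p[2]-.0952,.6799-x))
fit()
E
python3 th.py; python3 fit.py; python3 - <<'E'
from h import *
c=snap('side','s8.png');cv2.imwrite('pics/s8c.png',cv2.resize(cv2.cvtColor(c['pixels'][80:290,225:395],cv2.COLOR_RGB2BGR),(486,600),interpolation=cv2.INTER_CUBIC))
E
```

```text
tcp [0.6638 0.0432 0.2837] th 1.011253476604982 r 0.17917933626322566 y 0.0007124686444436885
areas [337 101  11  61 344] [327 203  14   7  68] F [-1.3  3.4  6.2] gap 0.010505256043428031 t 14.85
fit th 0.9920289821618569 r 0.1757360261398312
```

View pics/s8c.png

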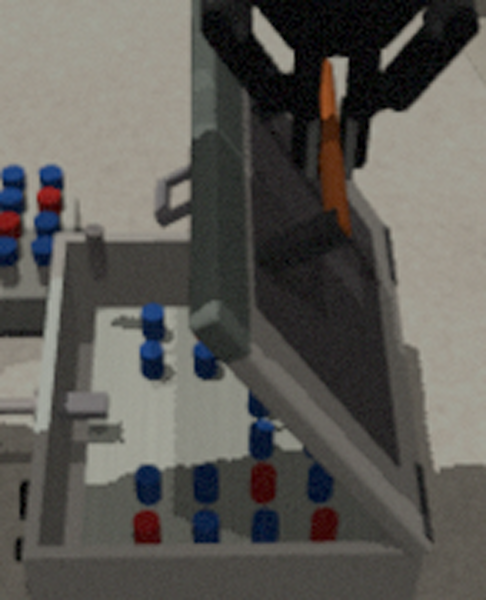

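The lid is at about 1.0 rad: the corner moved 13 px, which is about 0.095 rad. That is past balance and held for over 0.5 s. Now easing back to about 0.77 rad.

{"name": "apply_moves", "arguments": {
  "moves": [
    [[-0.45, 0, 0.13], 0, 0],
    [[-0.93, 0, 0.28], 0, 0],
    [[-1.42, 0, 0.46], 0, 0],
    [[-1.92, 0, 0.64], 0, 0],
    [[-2.37, 0, 0.83], 0, 0],
    [[-2.82, 0, 1.03], 0, 0],
    [[-3.25, 0, 1.24], 0, 0],
    [[-3.5, 0, 1.37], 0, 0],
    [[-3.65, 0, 1.45], 0, 0],
    [[-3.65, 0, 1.45], 0, 0]
  ]
}}

```text
clock: 16.15
tcp_pos: [0.6279, 0.052, 0.2498]
orientation: [-0.0, 0.993, -0.122, 0.001]
wrist_force: [-1.2, 1.8, 5.5]
finger_gap: 0.0104
```

{"name": "apply_moves", "arguments": {
  "moves": [
    [[0, 0, 0], 0, 0],
    [[0, 0, 0], 0, 0],
    [[0, 0, 0], 0, 0],
    [[0, 0, 0], 0, 0],
    [[0, 0, 0], 0, 0],
    [[0, 0, 0], 0, 0],
    [[0, 0, 0], 0, 0],
    [[0, 0, 0], 0, 0],
    [[0, 0, 0], 0, 0],
    [[0, 0, 0], 0, 0]
  ]
}}

```text
clock: 17.4
tcp_pos: [0.628, 0.052, 0.2498]
orientation: [0.0, 0.993, -0.122, 0.001]
wrist_force: [-1.4, 2.2, 5.2]
finger_gap: 0.0105
```

```bash
python3 th.py; python3 fit.py; python3 - <<'E'
from h import *
snap('top','t9.png')
c=snap('side','s9.png');cv2.imwrite('pics/s9c.png',cv2.resize(cv2.cvtColor(c['pixels'][80:290,225:395],cv2.COLOR_RGB2BGR),(486,600),interpolation=cv2.INTER_CUBIC))
print(np.abs(env.get_state()['qvel']).max())
E
```

```text
tcp [0.628  0.052  0.2688] th 0.7884408579978244 r 0.178269780433926 y 0.0005411433819042556
areas [309 109  11  60 402] [321 223  15   8  85] F [-0.4  1.9  5.3] gap 0.010472994367207701 t 17.5
fit th 0.7653119372187256 r 0.17567340409861068
0.0018753938492285403
```

View pics/s9c.png

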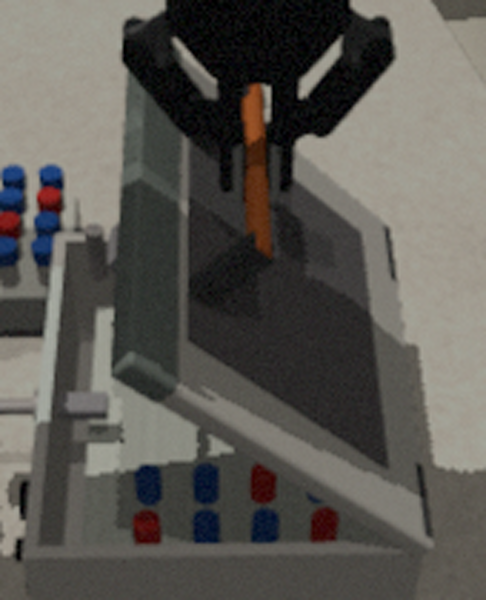

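View pics/t9.png

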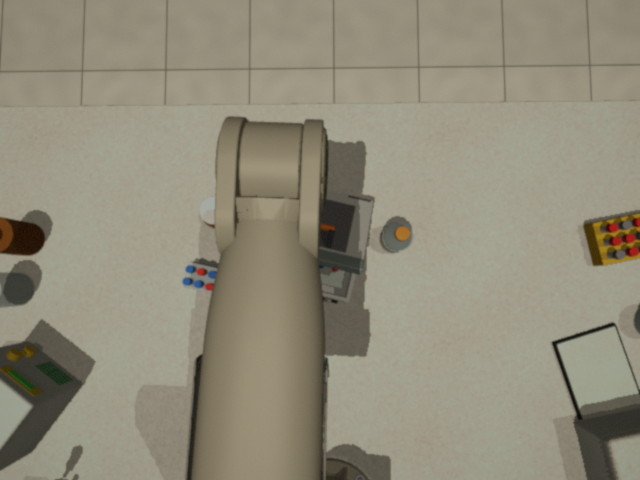

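The lid is held still at about 0.77–0.79 rad. The bottle (402,233), jar and rack are where they were, so I'm handing in.

```bash
python3 -c "
from h import *
print(env.hand_in())"
```

```text
the job is handed in; nothing more can be done
None
```

The job is handed in at about 17.6 s, with the lid held still at about 0.77–0.79 rad (44–45 degrees). That is 6.5 to 8 degrees below its balance point.

- **Latch:** I pulled the knob 19.9 mm. It stalled against its stop at about 10 N along the pull, the lid popped free, and the knob sprang home when let go.
- **Past balance:** I took the orange bar mid-length and raised the lid to about 1.0 rad, keeping it in the grip for more than half a second. It never came near the fully open stop.
- **Final hold:** The arm was at rest (joint speeds under 0.002 rad/s), with 40 N grip set and the bar between the pads (gap 10.5 mm).
- **Bystanders:** I saw no shift in the bottle, jar or rack. The arm partly hid the jar and rack in the last top view, and I did not re-measure any of the three.

**Disagreement:** my two angle estimates differed by about 0.02 rad throughout, because the hinge position from the images and from the arc the gripper followed differ by about 5 mm. At the end they read 0.788 and 0.765 rad, both inside the 0.68–0.87 band. A steady 5–6 N wrist force remained, which I put down to that same mismatch.

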